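# Fit the bayonet cap to the sound desk's battery well

## Task

On the backup battery well, slide the shutter bolt along its track fully into its keeper so that the mouth is clear. Then take the red winged cap off the ceramic spacer, push it into the mouth with its two lugs through the slots, and turn it a quarter turn clockwise (seen from above) to its stop. Finish while holding the cap pressed fully home against the spring, its flange flat on the well: do not let go; leave the other things lying about where they are.

Things in the scene. Friction and masses are not known exactly. Their poses are not given: they have to be found in the camera images.
- well: The battery well: a fixed grey block on the table, 45 mm high, 90 mm along its x, 185 mm along its y (from 45 mm on the -y side of the mouth to 140 mm on the +y side). Origin on the table, under the centre of the mouth. The bolt track runs along +y on the flat top, between two steel rails 5 mm high, at x = -31 and +31 mm.
- well_mouth (a point): Centre of the mouth, in the plane of the well's flat top; axes as the well's. A 22 mm square hole with two lug slots along +x and -x, 14 mm wide, reaching 21 mm from the axis, through a 6 mm plate. Under the plate the lugs turn only clockwise seen from above, from the slots to a stop a quarter turn on (play about 0.2 rad).
- plunger (a joint): Spring plunger down in the mouth, m: 0 as it stands, 15 mm below the well's top, where it meets the cap's nose; grows as it is pushed down, 0.012 with the cap fully home. It pushes up with 3 N at 0 and about 8 N with the cap home.
- bolt (a joint): Travel of the shutter bolt along the well's +y, m. 0: its steel plate (52 mm along x, 48 along y, top 4 mm above the well's top) is centred over the mouth; 0.058: end stop, rod in the keeper, mouth clear. Starts between 0 and 0.02. About 2 N of friction; stays where it is left.
- bolt_knob (a point): Middle of the bolt's upright round knob, 14 mm diameter, 30 mm high (15 mm above and below this point), standing on the bolt's plate 16 mm to +y of the plate's centre; it travels with the bolt. Axes as the well's.
- keeper (a point): Middle of the fixed steel keeper bridge on the well's top, 40 mm along x, 14 mm along y, 18 mm high, 121 mm to +y of the mouth; this point is 9 mm above the well's top. The bolt's 10 mm rod passes through it. Axes as the well's.
- cap_mid (a point): Middle of the red winged cap (loose, about 60 g, 62 mm high), on its axis, z up. The wing on top, 40 mm along x, 14 mm thick along y, spans 1 to 31 mm above this point; the flange, 48 mm diameter, 4 mm below to 1 mm above. Starts with its flange on the spacer. Fully home, this point is 4 mm above the well's top; let go when turned, the spring lifts it 4 mm.
- cap_lugs (a point): Mid-height of the cap's two lugs, on its axis, 16.5 mm below its middle, hidden in the spacer at the start. The lugs stick out along the cap's +x and -x, in line with the wing, to 18 mm from the axis; 8 mm wide, 5 mm thick. The round neck and nose are 17 mm in diameter; the nose ends 14.5 mm below this point, its last 4 mm tapered.
- spacer: Beige ceramic ring, loose, 200 g, 62 mm outside and 42 mm inside diameter, 30 mm high, standing on the table; origin at the centre of its underside. It carries the winged cap.
- roundcap: Another red battery cap, plain and round, no wing, 42 mm diameter, 28 mm high, loose on the table; origin at the centre of its underside. Leave alone.
- flatcap: Another red battery cap, flat, 48 mm diameter, 18 mm high, loose on the table; origin at the centre of its underside. Leave alone.
- collar: Steel gooseneck collar, a ring 44 mm diameter, 26 mm high, loose; origin at the centre of its underside. Leave alone.
- clip: Chrome microphone clip body, open jaw upwards, 50 x 35 x 41 mm, loose; origin at the centre of its underside. Leave alone.
- driver: Screwdriver, about 170 mm long, lying along its x; origin on its underside. Leave alone.
- taperoll: Grey ring-shaped tape roll, 80 mm diameter, 24 mm high, loose; origin at the centre of its underside. Leave alone.

How it is judged:
By the outcome, as a careful person would: the job done as asked, in the order asked, and still so for the second after the job is handed in, while the arm keeps its last pose, push and grip.
It also fails if it takes over 61 s, if anything falls off the work surface, if the arm or the gripper's body presses on something with over 40 N, if the wrist force passes 120 N, or if a joint passes its speed limit or range.

## Robot

A 7-joint arm with a two-finger parallel gripper is mounted at the origin on the work surface. World frame = base frame: x ahead of the robot, y to its left, z up, the work surface at z = 0. Lengths are in mm, angles in rad, forces in N, time in s.
With the tool pointing down it reaches from about 425 to 1025 mm from the base axis. Payload 3.6 kg.
Tool frame: the origin (TCP) lies at the very end of the fingers, on their centre line; the grasp point (between the pads) lies 19 mm behind it; z points along the fingers, y is the line along which they close (so a half turn about z gives the same grasp; the last joint's range is limited). The gripper opens to 85 mm and grips with 20 to 120 N. Pads are 22 mm wide; open, the fingers measure 114 mm over their backs; the gripper's body (76 mm by 85 mm) begins 54 mm behind the grasp point. The pads swing forward as they close: fully open they stand 13 mm farther back than shut.
Start: joints at [-1.308, 0.591, 0.048, 1.609, -0.033, 0.943, -0.034], TCP at [252.542, 679.597, 231.302] pointing down, gripper open.
Joint ranges: [-2.69, 2.69], [-0.47, 2.24], [-1.27, 1.36], [0.19, 2.51], [-1.53, 4.68], [0.08, 2.07], [-3.09, 3.09]. Speed limits (rad/s): [2.57, 2.57, 3.14, 3.14, 3.14, 3.14, 3.14].

## Interface

Orientations are given as a unit quaternion [x, y, z, w].
In Python, from plant import status, eyes, order gives the robot as it stands.
- The arm moves only by the tool servo_tool, never from a script. Its argument "commands" is a list of rows, each a list of 3 entries, a list of its own where there are three numbers: the shift along the tool's x, y, z in cm, then the turn, a rotation vector about the tool's x, y, z in rad, then the opening, from 0 (shut) to 1 (fully open). In form: [[[dx, dy, dz], [rx, ry, rz], fingers], ...]. A call has 1 to 10 rows; each row is the pose to reach, as a shift and turn from the pose commanded when the call began, along the tool's axes at that moment; what a row does not reach only later rows make up. A row lasts 1/12 s, in which the tool goes at most 41.7 mm and 7.16 degrees, less where a joint would pass 70% of its speed; a pose out of reach is approached as far as the arm can. A call with a gripper value outside its range is refused whole. The fingers move at their own pace and stop on an object; "force" is the grip in N (left out, the last holds). Time passes only in rows, so rows that repeat a pose let the fingers close. It gives the time, the measured TCP pose, the force, the opening and the grip force at its end, in the units of the state.
- status.state(): the state, without advancing time (a new reading comes with each control period).
- eyes.capture(name): name is "scene" or "side" or "wrist"; returns a dict with "color" (420x560x3 uint8, red, green, blue), "camera_matrix" (3x3 intrinsics, pixels), "k1" (the pictures are not rectified: a ray, as slopes to the right and down, at radius r is drawn at 1 + k1 r^2 times it, then the intrinsics apply), "rvec" (rotation vector, rad) and "tvec" (3), from world to camera coordinates, as OpenCV has them; the wrist camera has in their place "tool_from_camera" (4x4, takes a point from camera to tool coordinates, whose origin is the TCP and whose axes are the flange's). Camera axes: x right, y down, z forward; pixel columns grow to the right and rows downward; lengths in mm; the calibration is good to about 2 mm. A picture is of the moment at which its call begins: read the wrist's pose just before it. There is no depth.
- order.close_job(): hands the job in; it is judged then, once.
The state is a dict: "time_s": time; "joint_pos": joint angles; "dq": joint speeds; "joint_efforts": joint torques, N m; "eef_pos": TCP position; "eef_rot": TCP orientation; "force": force on the tool from outside, world axes, zero at the start; "wrist_torque": the same for the moment, N m; "opening": opening from 0.0 (shut) to 1.0 (fully open); "grip_force": force on a finger pad.
Only numpy, scipy, OpenCV 4.12 (cv2) and the standard library are available. Lean on these libraries where they do the work, as an engineer would, in place of code of your own. Each camera call takes 0.05 s, during which the arm holds its last target. There are 200 camera calls.

## Working session

There is one attempt and no reset: what is moved stays moved. The work goes in short steps, Python scripts to look and compute and a tool call to move; the robot and the scene stay as the last step left them, time stands still between calls to the robot, and variables do not carry over. Pictures are saved under pics/ and viewed, at most 10 in all, crops included, and the job is handed in when it is done.

Besides the shell and the picture viewer there is one more tool, called after ">>>" by a JSON object that holds its "method" and its "body", one argument or row to a line. servo_tool: Moves the arm, as the interface text tells. Its arguments: {"type":"object","properties":{"commands":{"type":"array"},"force":{"type":"number"}},"required":["commands"]}

```bash
mkdir -p pics; ls; cat > h.py <<'E'
import numpy as np, cv2
from scipy.spatial.transform import Rotation as R
from plant import status, eyes, order
def cam(name):
    s=status.state(); c=eyes.capture(name)
    if name=='wrist':
        T=np.eye(4);T[:3,:3]=R.from_quat(s['eef_rot']).as_matrix();T[:3,3]=s['eef_pos']
        W=T@np.array(c['tool_from_camera'])
    else:
        M=np.eye(4);M[:3,:3]=R.from_rotvec(np.ravel(c['rvec'])).as_matrix();M[:3,3]=np.ravel(c['tvec']);W=np.linalg.inv(M)
    return dict(img=c['color'],K=np.array(c['camera_matrix']),k1=c['k1'],W=W)
def save(c,fn): cv2.imwrite(fn,c['img'][:,:,::-1])
def ray(c,uv):
    p=cv2.undistortPoints(np.array([[uv]],float),c['K'],np.array([c['k1'],0,0,0.]))[0,0]
    d=c['W'][:3,:3]@np.array([p[0],p[1],1]);return c['W'][:3,3],d
def onz(c,uv,z):
    o,d=ray(c,uv);return o+d*(z-o[2])/d[2]
def proj(c,P):
    q=np.linalg.inv(c['W'])@np.r_[P,1];s=q[:2]/q[2];s=s*(1+c['k1']*(s@s));return (c['K']@np.r_[s,1])[:2]
def totool(P,s=None):
    s=s or status.state();return R.from_quat(s['eef_rot']).inv().apply(np.array(P)-s['eef_pos'])
E
python3 - <<'E'
from h import *
s=status.state();print(s)
for n in('scene','side','wrist'):
    c=cam(n);save(c,f'pics/{n}0.png');print(n,c['W'][:3,3],c['W'][:3,2],c['K'][0,0],c['k1'])
E
```

```text
pics
{'time_s': 0.0, 'joint_pos': array([-1.30849663,  0.59213775,  0.04828565,  1.60983669, -0.03330881,
        0.94265848, -0.03371541]), 'dq': array([-0.00024652, -0.00014836,  0.00105795,  0.00011183, -0.00133013,
        0.00059907,  0.00066168]), 'joint_efforts': array([-8.89521507e-04, -5.48687303e+01,  1.54603232e+00, -1.98127824e+01,
        9.29723494e-03,  8.59787426e-03,  9.62065712e-06]), 'eef_pos': array([252.24325831, 678.82718119, 230.12173596]), 'eef_rot': array([ 1.76927742e-01,  9.84223209e-01, -1.10876601e-03, -1.42059461e-04]), 'force': array([ 0.14260567, -0.24735657,  0.27289419]), 'wrist_torque': array([-0.0260087 , -0.00605066, -0.00303581]), 'grip_force': 0.0, 'opening': 0.9982623961313515}
scene [1413.12835062  121.24611909  613.05056087] [-0.84248102 -0.10798783 -0.52779197] 494.77922868859844 0.0599538984184333
side [ 308.67519414 -745.23552203  824.27122785] [ 0.21496503  0.69046279 -0.6906889 ] 476.2545818831785 -0.06488149294807664
wrist [171.74870476 709.0566333  373.01490196] [ 0.30763636 -0.11699413 -0.94428398] 322.53273223998735 0.02503361475405233
```

View pics/scene0.png

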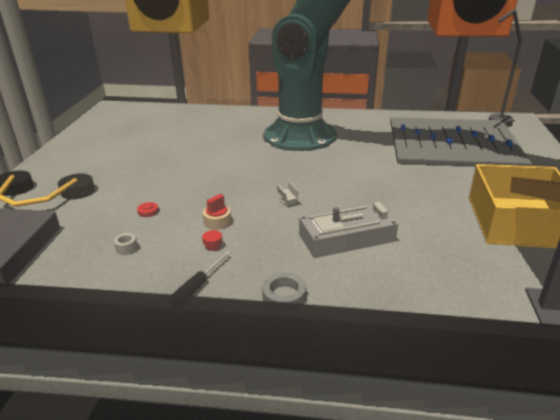

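View pics/side0.png

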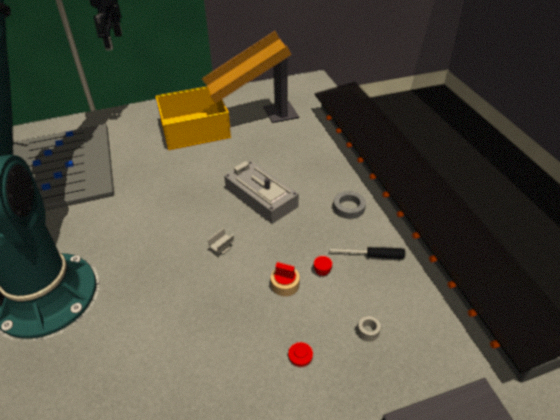

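The scene view shows the well at (348,230), with the knob at (337,214) and the keeper at (380,211). The winged cap on the spacer is at (217,211). In the side view the knob is at (267,183), the keeper at (242,167) and the cap at (285,272).

```bash
python3 - <<'E'
from h import *
a=cam('scene');b=cam('side')
A=a['img'][180:265,190:410];B=b['img'][155:300,205:335]
A=cv2.resize(A,None,fx=3.6,fy=3.6,interpolation=cv2.INTER_CUBIC);B=cv2.resize(B,None,fx=4,fy=4,interpolation=cv2.INTER_CUBIC)
cv2.imwrite('pics/a.png',A[:,:,::-1]);cv2.imwrite('pics/b.png',B[:,:,::-1])
def tri(u,v):
    o1,d1=ray(a,u);o2,d2=ray(b,v);d1/=np.linalg.norm(d1);d2/=np.linalg.norm(d2)
    t=np.linalg.lstsq(np.c_[d1,-d2],o2-o1,rcond=None)[0];p,q=o1+t[0]*d1,o2+t[1]*d2;return (p+q)/2,np.linalg.norm(p-q)
print('knob',tri((336.5,214),(267,183)));print('keeper',tri((380,211),(242,167)))
print('spacer',tri((217,217),(285,279)))
E
```

```text
knob (array([545.59683467, 124.44687265,  65.5617202 ]), np.float64(1.4143416469357561))
keeper (array([506.35748953, 216.36821477,  55.80047351]), np.float64(2.0528986416127557))
spacer (array([ 504.89154815, -138.88619888,   16.35263698]), np.float64(2.5346502063495246))
```

View pics/a.png

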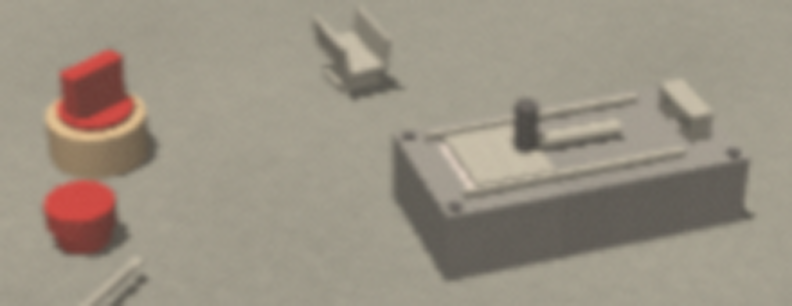

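View pics/b.png

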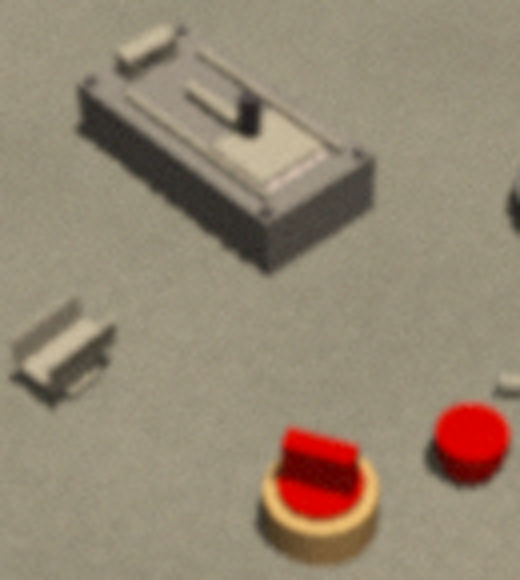

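The crops show the bolt plate over the mouth end, with the knob dark and upright. The cap's wing has its top edge at (62,75)–(122,55) in the first crop. Next I work out the yaws and the first move.

```bash
cat >> h.py <<'E'
def plan(P,yd,tilt0=True):
    """tool shift (cm) and rotvec to put TCP at P, tool z down, tool y at yaw yd (deg)"""
    s=status.state();a=np.radians(yd);y=np.array([np.cos(a),np.sin(a),0]);z=np.array([0,0,-1.]);x=np.cross(y,z)
    R0=R.from_quat(s['eef_rot']);r=(R0.inv()*R.from_matrix(np.c_[x,y,z])).as_rotvec()
    return np.round(totool(P,s)/10,2),np.round(r,3)
E
python3 - <<'E'
from h import *
a=cam('scene');b=cam('side')
for c,p,q in((a,(207.2,200.8),(223.9,195.3)),(b,(277.5,263),(294.3,266.8))):
    P,Q=onz(c,p,65),onz(c,q,65);print(P,Q,np.degrees(np.arctan2(*(Q-P)[1::-1])))
E=lambda u,v:(u/3.6+190,v/3.6+180)
F=lambda u,v:(u/4+205,v/4+155)
print('well top corners a',[onz(a,E(*p),45)[:2].round() for p in((393,140),(448,215),(748,160))])
print('b',[onz(b,F(*p),45)[:2].round() for p in((372,155),(268,225),(80,93))])
print(plan([553,105,180],23))
E
```

```text
[ 518.79236377 -154.34918978   65.        ] [ 491.86546716 -123.50573376   65.        ] 131.12154920364748
[ 491.25344547 -129.18642893   65.        ] [ 520.86778899 -150.18407701   65.        ] -35.33802938442223
well top corners a [array([539.,  47.]), array([612.,  84.]), array([539., 251.])]
b [array([612.,  82.]), array([533.,  44.]), array([456., 201.])]
(array([-48.18, -43.38,   5.13]), array([-0.   ,  0.   ,  0.814]))
```

>>> {"method": "servo_tool", "body": {
  "commands": [
    [[-48.2,-43.4,5],[0,0,0.84],0],
    [[-48.2,-43.4,5],[0,0,0.84],0],
    [[-48.2,-43.4,5],[0,0,0.84],0],
    [[-48.2,-43.4,5],[0,0,0.84],0],
    [[-48.2,-43.4,5],[0,0,0.84],0],
    [[-48.2,-43.4,5],[0,0,0.84],0],
    [[-48.2,-43.4,5],[0,0,0.84],0],
    [[-48.2,-43.4,5],[0,0,0.84],0],
    [[-48.2,-43.4,5],[0,0,0.84],0],
    [[-48.2,-43.4,5],[0,0,0.84],0]
  ],
  "force": 40
}}

```text
time_s: 1.18
eef_pos: [445.8, 309.9, 199.5]
eef_rot: [0.563, 0.827, 0.0, 0.0]
force: [0.7, -0.8, -0.6]
opening: 0.0
grip_force: 0.0
```

```bash
python3 - <<'E'
from h import *
s=status.state();print(s['eef_pos'],s['joint_pos']);print(plan([553,105,180],25))
E
```

```text
[445.76814034 309.93701719 199.49217742] [-0.90606162  0.41856138  0.28489463  2.05825736 -0.18107721  0.68705988
 -0.12847143]
(array([-23.  ,   2.46,   1.95]), array([ 0.001, -0.   , -0.061]))
```

>>> {"method": "servo_tool", "body": {
  "commands": [
    [[-23,2.5,2],[0,0,-0.06],0],
    [[-23,2.5,2],[0,0,-0.06],0],
    [[-23,2.5,2],[0,0,-0.06],0],
    [[-23,2.5,2],[0,0,-0.06],0],
    [[-23,2.5,2],[0,0,-0.06],0],
    [[-23,2.5,2],[0,0,-0.06],0],
    [[-23,2.5,2],[0,0,-0.06],0],
    [[-23,2.5,2],[0,0,-0.06],0],
    [[-23,2.5,2],[0,0,-0.06],0]
  ]
}}

```text
time_s: 1.93
eef_pos: [552.3, 107.6, 179.3]
eef_rot: [0.538, 0.843, 0.0, -0.0]
force: [-0.9, 0.8, -0.3]
opening: 0.003
grip_force: 0.0
```

```bash
python3 - <<'E'
from h import *
s=status.state();print(s['eef_pos'],s['force'])
c=cam('wrist');save(c,'pics/w1.png')
import pickle;pickle.dump(c,open('w1.pkl','wb'))
E
```

```text
[552.29289323 107.64879966 179.26522503] [-0.90723694  0.75356651 -0.32096698]
```

View pics/w1.png

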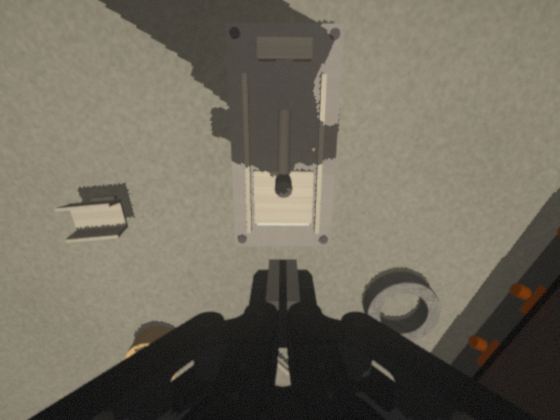

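The wrist view shows the well upright in the image: keeper at (285,48), knob at (284,185), top corners at (231,25), (339,24), (236,245) and (329,244), and the plate spanning (254,171)–(314,227).

```bash
python3 - <<'E'
from h import *
import pickle
c=pickle.load(open('w1.pkl','rb'))
P=[onz(c,p,45) for p in((231,25),(339,24),(236,245),(329,244))]
for p in P:print(p.round(1))
y=((P[0]+P[1])-(P[2]+P[3]))/2;x=((P[1]+P[3])-(P[0]+P[2]))/2
print(np.linalg.norm(y),np.linalg.norm(x),np.degrees(np.arctan2(y[1],y[0]))-90,np.degrees(np.arctan2(x[1],x[0])))
yh=y/np.linalg.norm(y)
print('mouth',(P[2]+P[3])/2+45*yh,(P[0]+P[1])/2-140*yh)
k=onz(c,(284,183),79);print('knobtop',k);print('keeper top',onz(c,(285,48),63))
for v in (171,227): print('plate',onz(c,(284,v),49))
E
```

```text
[459. 214.  45.]
[532.5 249.   45. ]
[531.6  46.   45. ]
[610.9  84.1  45. ]
182.74773163530682 84.64309632617609 24.383769753296136 25.542212101488243
mouth [552.65326596 106.04502741  45.        ] [553.58310694 103.99365993  45.        ]
knobtop [543.28351374 127.89542811  79.        ]
keeper top [503.3264719 215.1865842  63.       ]
plate [542.20240246 130.507816    49.        ]
plate [564.26622713  83.32724886  49.        ]
```

```bash
cat >> h.py <<'E'
YAW=24.8;M=np.array([553,105,45.])
def well(x,y,z):
    a=np.radians(YAW);return M+np.array([x*np.cos(a)-y*np.sin(a),x*np.sin(a)+y*np.cos(a),z-45])
E
python3 -c "
from h import *
print(plan(well(0,-12,58),YAW),plan(well(0,50,58),YAW))"
```

```text
(array([-1.57, -0.06, 12.12]), array([-0.   , -0.001,  0.005])) (array([ 4.63, -0.04, 12.13]), array([-0.   , -0.001,  0.005]))
```

>>> {"method": "servo_tool", "body": {
  "commands": [
    [[-1.6,0,3],[0,0,0.005],0],
    [[-1.6,0,7],[0,0,0.005],0],
    [[-1.6,0,10.5],[0,0,0.005],0],
    [[-1.6,0,12.1],[0,0,0.005],0],
    [[-1.6,0,12.1],[0,0,0.005],0],
    [[0,0,12.1],[0,0,0.005],0],
    [[1.5,0,12.1],[0,0,0.005],0],
    [[3,0,12.1],[0,0,0.005],0],
    [[4,0,12.1],[0,0,0.005],0],
    [[4.4,0,12.1],[0,0,0.005],0]
  ]
}}

```text
time_s: 2.82
eef_pos: [533.8, 149.2, 59.3]
eef_rot: [0.538, 0.843, 0.001, 0.0]
force: [-0.3, -2.7, 0.1]
opening: 0.0
grip_force: 1.0
```

```bash
python3 -c "
from h import *
s=status.state();print(s['force'],totool(well(0,56,58)),s['time_s'])
c=cam('wrist');save(c,'pics/w2.png')"
```

```text
[-0.26620909 -2.71235046  0.09651319] [ 7.8257412  -1.08941677  1.3345    ] 2.8167
```

View pics/w2.png

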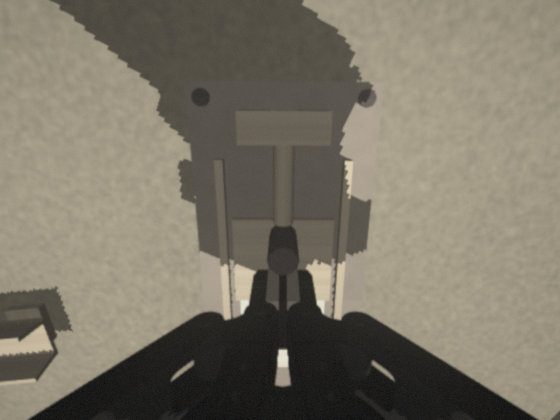

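The knob at (283,258) is being pushed and the rod has reached the keeper at (283,145). I keep pushing until the stop shows in the force.

>>> {"method": "servo_tool", "body": {
  "commands": [
    [[0.3,0,0],[0,0,0],0],
    [[0.6,0,0],[0,0,0],0],
    [[0.9,0,0],[0,0,0],0],
    [[0.9,0,0],[0,0,0],0]
  ]
}}

```text
time_s: 3.2
eef_pos: [531.0, 154.9, 58.7]
eef_rot: [0.54, 0.842, 0.001, 0.001]
force: [1.2, -0.3, 1.4]
opening: 0.004
grip_force: 0.4
```

>>> {"method": "servo_tool", "body": {
  "commands": [
    [[0.2,0,0],[0,0,0],0],
    [[0.4,0,0],[0,0,0],0],
    [[0.6,0,0],[0,0,0],0],
    [[0.6,0,0],[0,0,0],0]
  ]
}}

```text
time_s: 3.53
eef_pos: [530.4, 156.1, 58.6]
eef_rot: [0.542, 0.841, -0.0, 0.003]
force: [3.2, -8.3, 0.7]
opening: -0.004
grip_force: 4.5
```

```bash
python3 -c "
from h import *
print(plan([505,-139,170],47),status.state()['joint_pos'])"
```

```text
(array([-25.88, -14.48, -11.04]), array([ 0.002,  0.006, -0.394])) [-0.5109      0.64810094  0.19422453  2.11527017 -0.2903737   0.39929054
  0.3391654 ]
```

>>> {"method": "servo_tool", "body": {
  "commands": [
    [[-2,0,0],[0,0,0],0],
    [[-2,0,-3],[0,0,0],0],
    [[-4,-1,-7],[0,0,-0.05],0.3],
    [[-7,-3,-10],[0,0,-0.1],1],
    [[-26.4,-14.5,-11],[0,0,-0.394],1],
    [[-26.4,-14.5,-11],[0,0,-0.394],1],
    [[-26.4,-14.5,-11],[0,0,-0.394],1],
    [[-26.4,-14.5,-11],[0,0,-0.394],1],
    [[-26.4,-14.5,-11],[0,0,-0.394],1],
    [[-26.4,-14.5,-11],[0,0,-0.394],1]
  ]
}}

```text
time_s: 4.37
eef_pos: [504.4, -144.9, 168.5]
eef_rot: [0.367, 0.93, -0.001, -0.0]
force: [-0.6, 0.2, -0.3]
opening: 1.002
grip_force: 0.0
```

```bash
python3 -c "
from h import *
s=status.state();print(s['eef_pos'],s['force'],plan([505,-139,170],47))"
```

```text
[ 504.38642017 -144.91213484  168.52737682] [-0.55631447  0.19744538 -0.32634079] (array([ 0.36,  0.47, -0.15]), array([-0.001,  0.   , -0.002]))
```

```bash
python3 - <<'E'
from h import *
import pickle
c=cam('wrist');save(c,'pics/w3.png');pickle.dump(c,open('w3.pkl','wb'))
E
```

```text
(no output)
```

View pics/w3.png

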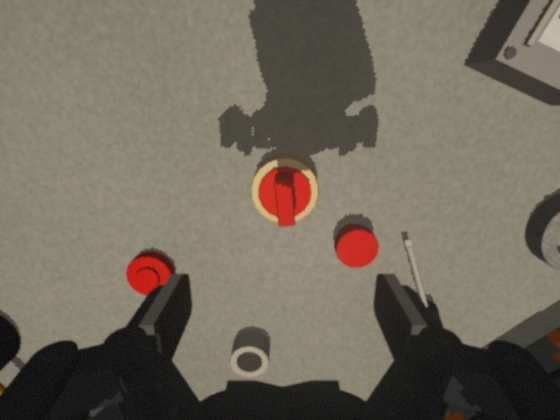

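The wrist view shows the spacer ring centred near (285,191). The wing's bright top spans about (277,183)–(296,226), and the roundcap at (357,247) is clear of the fingers.

```bash
python3 - <<'E'
from h import *
import pickle
c=pickle.load(open('w3.pkl','rb'));im=c['img'].astype(int)
r,g,b=im[...,0],im[...,1],im[...,2]
roi=np.zeros(r.shape,bool);roi[145:235,245:325]=1
# flange+wing and ring
ring=(roi&(r>130)&(r-b>45)).astype(np.uint8)
(u,v),rad=cv2.minEnclosingCircle(cv2.findNonZero(ring));print('ring',u,v,rad,onz(c,(u,v),30))
for row in range(172,230,4): 
    q=im[row,268:304];print(row,' '.join(f'{x:3d}' for x in q[::2,0]))
E
```

```text
ring 284.1074523925781 192.57025146484375 34.67399215698242 [ 502.42052055 -142.06146302   30.        ]
172 164 186 201 203 181 105  93  88  92  86  87  95 103 112 166 148 141 161
176 205 205 205 179  83  81  80  81  82  80  81  81 103 169 204 204 203 201
180 204 206 203 152  93  91  91  94  97 100 101  93 105 176 205 204 203 203
184 205 204 204 165 183 153 185 133 113 110 107  99 124 193 203 204 206 204
188 204 205 204 187 186 203 203 204 205 201 180 175 113 133 200 204 205 203
192 204 204 207 190 179 203 203 205 202 203 203 191 122 135 202 204 204 205
196 206 205 205 195 178 200 207 204 206 206 203 198 144 122 190 204 204 204
200 206 204 205 204 170 200 204 204 203 204 203 200 156 106 180 205 205 202
204 205 207 205 204 166 194 205 203 204 204 204 201 163 113 173 204 203 203
208 204 205 201 202 185 185 204 204 203 202 202 203 175 143 198 202 203 204
212 204 204 202 204 191 176 203 204 203 202 202 199 184 164 203 205 201 205
216 208 209 209 207 193 174 203 204 202 202 202 201 191 162 203 210 209 205
220 154 170 193 201 203 166 198 203 203 202 200 202 195 164 186 176 156 148
224 149 150 149 146 146 143 194 200 201 198 196 196 187 157 146 152 150 148
228 150 146 145 143 146 144 149 150 153 153 150 148 149 149 153 150 148 147
```

```bash
python3 - <<'E'
from h import *
import pickle
c=pickle.load(open('w3.pkl','rb'))
P=[onz(c,p,65) for p in((276,184.5),(291,186.5),(279.5,226.5),(294.5,226))]
x=P[0]+P[1]-P[2]-P[3];m=sum(P)/4
print('center',m,np.linalg.norm(x)/2,np.degrees(np.arctan2(x[1],x[0])), np.linalg.norm(P[1]-P[0]))
print(onz(c,(284.8,192),33))
yaw=np.degrees(np.arctan2(x[1],x[0]))-90
print(yaw,plan([m[0],m[1],38],yaw))
E
```

```text
center [ 503.93636998 -142.31251131   65.        ] 34.81525585879399 141.71550270535823 11.943911855375054
[ 501.80547288 -140.65073534   33.        ]
51.71550270535823 (array([ 0.54,  0.57, 13.09]), array([-0.003,  0.003, -0.09 ]))
```

```bash
python3 -c "
from h import *
print(plan([502.5,-141.6,39],51))"
```

```text
(array([ 0.7 ,  0.52, 12.99]), array([-0.003,  0.003, -0.077]))
```

>>> {"method": "servo_tool", "body": {
  "commands": [
    [[0.7,0.5,3],[0,0,-0.08],0.7],
    [[0.7,0.5,7],[0,0,-0.08],0.6],
    [[0.7,0.5,10.5],[0,0,-0.08],0.5],
    [[0.7,0.5,12.6],[0,0,-0.08],0.5],
    [[0.7,0.5,13],[0,0,-0.08],0.45],
    [[0.7,0.5,13],[0,0,-0.08],0.1],
    [[0.7,0.5,13],[0,0,-0.08],0],
    [[0.7,0.5,13],[0,0,-0.08],0],
    [[0.7,0.5,13],[0,0,-0.08],0],
    [[0.7,0.5,13],[0,0,-0.08],0]
  ],
  "force": 40
}}

```text
time_s: 5.25
eef_pos: [505.0, -131.9, 39.5]
eef_rot: [0.327, 0.945, 0.0, 0.001]
force: [-0.2, -0.1, -0.7]
opening: 0.153
grip_force: 42.7
```

```bash
python3 -c "
from h import *
s=status.state();print(s['eef_pos'],s['force'],s['opening']*85,s['joint_pos'],plan([502.5,-141.6,39],51))"
```

```text
[ 505.01144673 -131.8510539    39.53502584] [-0.1774232  -0.07960127 -0.72301916] 13.03712069122453 [ 0.12321259  0.65286581  0.06202832  2.18333097 -0.12516778  0.30650389
  1.19590891] (array([-0.41, -0.92,  0.05]), array([0.001, 0.002, 0.014]))
```

>>> {"method": "servo_tool", "body": {
  "commands": [
    [[0,0,-1],[0,0,0],0],
    [[0,0,-3],[0,0,0],0],
    [[0,0,-6],[0,0,0],0],
    [[0,0,-9],[0,0,0],0],
    [[0,0,-9],[0,0,0],0],
    [[0,0,-9],[0,0,0],0],
    [[0,0,-9],[0,0,0],0]
  ]
}}

```text
time_s: 5.83
eef_pos: [504.4, -131.6, 128.9]
eef_rot: [0.327, 0.945, 0.0, 0.001]
force: [0.5, 0.2, -0.2]
opening: 0.156
grip_force: 42.8
```

```bash
python3 - <<'E'
from h import *
import pickle
s=status.state();print(s['eef_pos'],s['dq'].round(3),s['force'])
c=cam('wrist');a=cam('scene');b=cam('side');pickle.dump((c,a,b),open('w4.pkl','wb'))
f=lambda c,n:cv2.resize(c['img'][:,:,::-1][n],None,fx=3,fy=3,interpolation=cv2.INTER_CUBIC)
pa=proj(a,s['eef_pos']).astype(int);pb=proj(b,s['eef_pos']).astype(int);print(pa,pb)
A=f(a,np.s_[pa[1]-65:pa[1]+65,pa[0]-65:pa[0]+65]);B=f(b,np.s_[pb[1]-65:pb[1]+65,pb[0]-65:pb[0]+65])
cv2.imwrite('pics/ab4.png',np.hstack([A,B]));save(c,'pics/w4.png')
E
```

```text
[ 504.38489696 -131.64539504  128.91764124] [ 0.001  0.03  -0.006  0.014  0.    -0.001 -0.001] [ 0.46159018  0.22401315 -0.18270245]
[216 171] [283 241]
```

View pics/ab4.png

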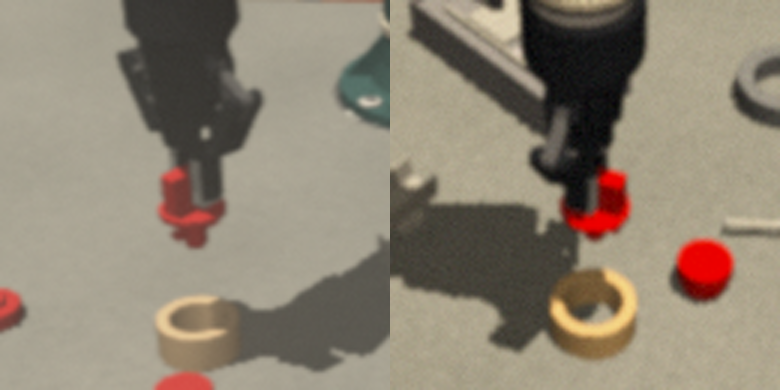

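View pics/w4.png

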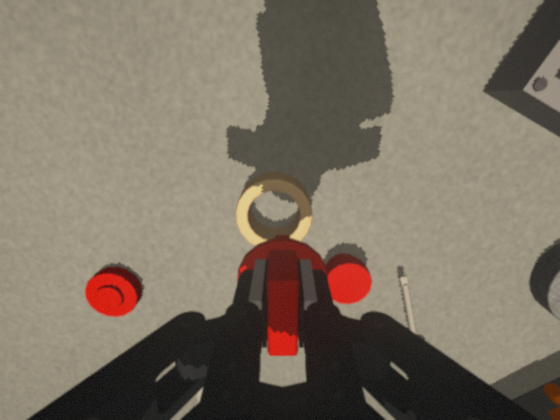

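The cap is held upright and the empty ring is still standing. The wing shows between the pads from (283,250) to (283,355), and the flange front is at (283,237). I measure where the cap sits in the grip along tool x.

```bash
python3 - <<'E'
from h import *
import pickle
c,a,b=pickle.load(open('w4.pkl','rb'))
print('col', ' '.join(f'{v}:{c["img"][v,283,0]}/{c["img"][v,283,1]}' for v in range(228,362,3)))
s=status.state();mz=s['eef_pos'][2]-5.5
print('front wing corner',totool(onz(c,(283,283),mz+31)),'rear',totool(onz(c,(283,355.5),mz+31)))
print('flange front',totool(onz(c,(283,237),mz-4)))
im=c['img'].astype(int);red=(im[...,0]-im[...,1]>35)
for v in range(244,276,4):
    q=np.flatnonzero(red[v,230:335])+230;print(v,q.min(),q.max(),end=' ')
# side/scene masks: flange 
for n,k in(('scene',a),('side',b)):
    p=proj(k,s['eef_pos']-[0,0,5.5]).astype(int);im=k['img'].astype(int);m=(im[...,0]-im[...,1]>45)
    w=np.zeros_like(m);w[p[1]-18:p[1]+22,p[0]-22:p[0]+22]=1;m&=w;print('\n',n,p)
    for v in range(p[1]-14,p[1]+18,1):
        q=np.flatnonzero(m[v]);print((v,q.min(),q.max()) if len(q) else v,end=' ')
E
```

```text
col 228:91/78 231:91/76 234:91/69 237:84/39 240:92/41 243:112/36 246:116/41 249:102/39 252:87/37 255:83/34 258:86/36 261:86/37 264:88/33 267:86/33 270:87/31 273:84/30 276:86/33 279:90/30 282:107/26 285:110/28 288:111/29 291:112/33 294:112/29 297:112/29 300:111/26 303:113/31 306:108/21 309:111/29 312:110/25 315:110/24 318:111/27 321:110/25 324:111/27 327:109/23 330:119/27 333:214/43 336:214/38 339:215/39 342:212/31 345:212/33 348:214/38 351:212/39 354:209/40 357:159/149 360:155/147
front wing corner [ 10.54135603   0.28086314 -25.47995723] rear [-27.78816319   0.30533201 -25.5540881 ]
flange front [15.95980277  0.37779294  9.53050549]
244 260 305 248 254 310 252 249 315 256 245 319 260 243 334 264 241 334 268 239 334 272 238 334 
 scene [217 174]
160 161 (162, np.int64(208), np.int64(212)) (163, np.int64(206), np.int64(212)) (164, np.int64(205), np.int64(213)) (165, np.int64(205), np.int64(213)) (166, np.int64(205), np.int64(213)) (167, np.int64(205), np.int64(213)) (168, np.int64(205), np.int64(213)) (169, np.int64(206), np.int64(213)) (170, np.int64(206), np.int64(213)) (171, np.int
[... 828 characters left out ...]
7, np.int64(287), np.int64(296)) (238, np.int64(287), np.int64(296)) (239, np.int64(287), np.int64(296)) (240, np.int64(287), np.int64(297)) (241, np.int64(287), np.int64(297)) (242, np.int64(287), np.int64(298)) (243, np.int64(275), np.int64(298)) (244, np.int64(275), np.int64(298)) (245, np.int64(275), np.int64(298)) (246, np.int64(275), np.int64(298)) (247, np.int64(275), np.int64(297)) (248, np.int64(276), np.int64(297)) (249, np.int64(276), np.int64(296)) (250, np.int64(277), np.int64(295)) (251, np.int64(277), np.int64(295)) (252, np.int64(279), np.int64(294)) (253, np.int64(281), np.int64(292)) (254, np.int64(283), np.int64(288)) (255, np.int64(284), np.int64(287)) 256 257 258 259 260
```

```bash
python3 -c "
from h import *
print(plan(well(-8.3,0,125),YAW+90))
import pickle
c,a,b=pickle.load(open('w4.pkl','rb'));print('spacer',onz(c,(274.5,209),30),onz(a,proj(a,[0,0,0]),0)[:0])"
```

```text
(array([11.11, 20.92,  0.24]), array([ 0.   , -0.002, -1.099]))
spacer [ 499.13772871 -136.05934146   30.        ] []
```

>>> {"method": "servo_tool", "body": {
  "commands": [
    [[11.1,20.9,0.2],[0,0,-1.1],0],
    [[11.1,20.9,0.2],[0,0,-1.1],0],
    [[11.1,20.9,0.2],[0,0,-1.1],0],
    [[11.1,20.9,0.2],[0,0,-1.1],0],
    [[11.1,20.9,0.2],[0,0,-1.1],0],
    [[11.1,20.9,0.2],[0,0,-1.1],0],
    [[11.1,20.9,0.2],[0,0,-1.1],0],
    [[11.1,20.9,0.2],[0,0,-1.1],0],
    [[11.1,20.9,0.2],[0,0,-1.1],0],
    [[11.1,20.9,0.2],[0,0,-1.1],0]
  ],
  "force": 80
}}

```text
time_s: 6.82
eef_pos: [545.5, 101.1, 125.0]
eef_rot: [-0.216, 0.976, 0.0, -0.001]
force: [-0.0, -0.3, -0.3]
opening: 0.15
grip_force: 81.8
```

>>> {"method": "servo_tool", "body": {
  "commands": [
    [[0,0,0],[0,0,0],0],
    [[0,0,0],[0,0,0],0],
    [[0,0,0],[0,0,0],0],
    [[0,0,0],[0,0,0],0]
  ]
}}

```text
time_s: 7.15
eef_pos: [546.3, 100.9, 126.1]
eef_rot: [-0.214, 0.977, -0.0, -0.0]
force: [-0.2, 0.7, -0.6]
opening: 0.142
grip_force: 81.8
```

```bash
python3 - <<'E'
from h import *
import pickle
s=status.state();print(s['eef_pos'],s['joint_pos'].round(2),plan(well(-8.3,0,125),YAW+90))
c=cam('wrist');a=cam('scene');b=cam('side');pickle.dump((c,a,b),open('w5.pkl','wb'))
A=a['img'][175:255,290:405];B=b['img'][130:220,215:305]
A=cv2.resize(A,(400,278),interpolation=cv2.INTER_CUBIC);B=cv2.resize(B,(278,278),interpolation=cv2.INTER_CUBIC)
o=np.zeros((600,700,3),np.uint8);o[:278,:400]=A;o[:278,410:688]=B;o[282:,:560]=c['img'][:318]
cv2.imwrite('pics/w5.png',o[:,:,::-1])
E
```

```text
[546.28718662 100.89450444 126.11905266] [-0.14  0.53 -0.17  2.07  0.17  0.56  1.57] (array([0.05, 0.09, 0.11]), array([-0.   , -0.   , -0.001]))
```

View pics/w5.png

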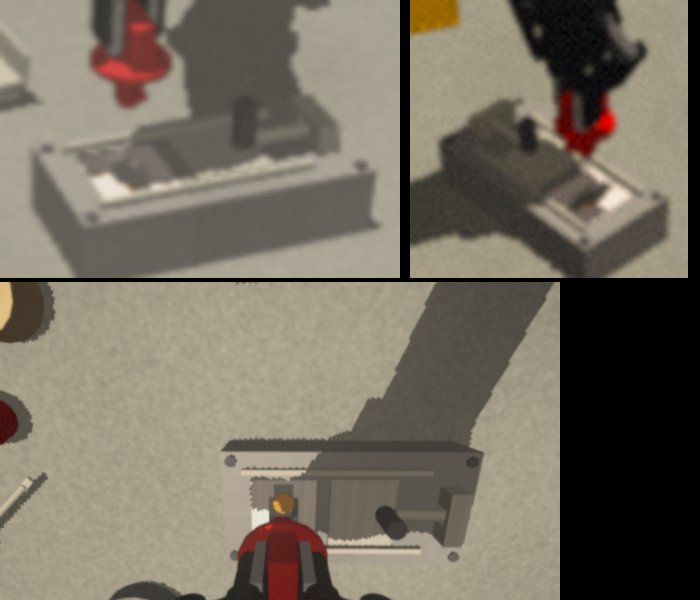

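The wrist view shows the mouth clear and the plate moved right: the slot at about (283,208) and the plunger near (284,221) in full-image rows, with the cap below in front. I check the mouth centre numerically.

```bash
python3 - <<'E'
from h import *
import pickle
c,a,b=pickle.load(open('w5.pkl','rb'))
g=c['img'].astype(int).sum(2)//3
for v in range(196,240,3): print(v,' '.join(f'{x:3d}' for x in g[v,246:322:2]))
for y,x in((-7,-21),(7,-21),(-11,-11),(11,-11),(0,-31)): print((x,y),proj(c,well(x,y,45)).round(1))
for p in((-45,-45),(-45,140)): print(p,proj(c,well(*p,45)).round(1))
# red flange outline -> cap centre
im=c['img'].astype(int);red=(im[...,0]-im[...,1]>35)
for v in range(236,300,6):
    q=np.flatnonzero(red[v,225:345])+225;print(v,(q.min(),q.max()) if len(q) else 0,end=' ')
s=status.state();mz=s['eef_pos'][2]-5.5
q=np.flatnonzero(red[200:,284])+200;print('\n',q.min(),q.max(),totool(onz(c,(284,q.min()),mz-4)))
q=np.flatnonzero(red[300:,284])+300
print(q.max(),totool(onz(c,(284,q.max()+.5),mz+31)))
print([int(x) for x in g[272:300:2,284]])
E
```

```text
196 166 165 147 100  96  91  95  95  89  93  97 120 149 113 122 133 110 108 127 152 163 162 126  94  89  86  88  88  86  86  87  89  85  87  88  86  88  87
199 165 163 136 125 119 120 122 124 123 123 122 123 120 122 121 121 121 120 122 117 124 145 119 120 117 117 119 115 115 117 121 118 117 118 119 107  85  86
202 167 165 169 136 120 125 125 125 125 125 125 123 124 123 108 105 103 103 104 104 102 102 103 106 118 122 122 119 119 122 125 126 121 121 121 109  85  83
205 166 162 119 120 121 123 126 127 123 123 126 124 124 121  96  90  87  87  88  85  86  86  87  91 117 121 122 121 119 122 123 127 122 120 121 111  86  86
208 167 160 138 121 123 123 124 126 125 126 124 123 123 123  96  84  86  86  87  85  87  85  86  93 119 121 121 120 120 121 125 126 121 123 122 105  85  88
211 165 163 119 120 119 125 126 125 125 124 125 122 124 121  97  84  83  77  80  81  80  81  86  95 118 119 120 118 120 121 124 126 123 121 121 100  86  85
214 166 165 164 134 121 124 125 126 125 122 124 120 116 117  93  82  84  88  87  85  83  82  80  88 115 114 118 121 120 123 123 123 122 123 121  98  88  84
217 164 
[... 1243 characters left out ...]
1, -7) [273.3 201.9]
(-21, 7) [292.5 201.9]
(-11, -11) [268.  214.8]
(-11, 11) [297.7 214.8]
(-31, 0) [282.9 188.7]
(-45, -45) [219.  169.5]
(-45, 140) [483.5 169. ]
236 (np.int64(276), np.int64(289)) 242 (np.int64(265), np.int64(301)) 248 (np.int64(254), np.int64(311)) 254 (np.int64(247), np.int64(318)) 260 (np.int64(243), np.int64(322)) 266 (np.int64(240), np.int64(325)) 272 (np.int64(238), np.int64(326)) 278 (np.int64(238), np.int64(326)) 284 (np.int64(267), np.int64(298)) 290 (np.int64(267), np.int64(297)) 296 (np.int64(267), np.int64(297)) 
 229 355 [22.07144457  1.30966985  9.49865697]
355 [-25.3251066    1.20320448 -25.49881507]
[48, 47, 51, 48, 53, 58, 57, 56, 56, 57, 56, 59, 56, 58]
```

```bash
python3 - <<'E'
from h import *
s=status.state();c=eyes.capture('wrist');s2=status.state()
print(s['eef_pos'],s2['eef_pos'])
k=dict(K=np.array(c['camera_matrix']),k1=c['k1'],W=np.array(c['tool_from_camera']))
im=c['color'].astype(int)
red=(im[...,0]-im[...,1]>35)
print('wing edge rows',im[226:246:1,283,0].tolist(),im[226:246,283,1].tolist(),im[276:290,283,0].tolist(),im[350:360,283,0].tolist(),im[350:360,283,1].tolist())
for d in(5.5,):
  for n,p,z in(('flfront',(283,235),d+4),('wfront',(283,282),d-31),('wrear',(283,356),d-31),('flL',(237.5,275),d),('flR',(326.5,275),d)): print(n,onz(k,p,z).round(1))
M0=totool(well(0,0,45));print('mouth in tool',M0)
E
```

```text
[546.38542452 101.07666846 126.32861063] [546.38355918 101.06399042 126.34543732]
wing edge rows [120, 119, 138, 177, 180, 140, 105, 92, 85, 89, 90, 92, 90, 92, 96, 104, 115, 121, 119, 118] [89, 86, 100, 126, 133, 110, 93, 82, 66, 49, 41, 42, 37, 40, 37, 39, 40, 44, 39, 37] [94, 89, 90, 95, 100, 110, 115, 116, 117, 116, 118, 118, 115, 118] [114, 116, 116, 138, 179, 183, 170, 168, 169, 167] [30, 33, 30, 29, 44, 93, 144, 157, 160, 160]
flfront [18.5  0.9  9.5]
wfront [ 12.6   0.9 -25.5]
wrear [-26.    0.9 -25.5]
flL [ -2.6 -22.9   5.5]
flR [-2.5 23.7  5.5]
mouth in tool [-7.64998007  0.80929315 81.34600471]
```

>>> {"method": "servo_tool", "body": {
  "commands": [
    [[-0.1,0,1.5],[0,0,0],0],
    [[-0.1,0,3],[0,0,0],0],
    [[-0.1,0,4],[0,0,0],0],
    [[-0.1,0,4.6],[0,0,0],0],
    [[-0.1,0,5],[0,0,0],0],
    [[-0.1,0,5],[0,0,0],0],
    [[-0.1,0,5],[0,0,0],0]
  ]
}}

```text
time_s: 7.93
eef_pos: [547.4, 101.6, 76.4]
eef_rot: [-0.215, 0.977, 0.0, 0.0]
force: [0.3, 0.7, -1.1]
opening: 0.147
grip_force: 81.8
```

```bash
python3 -c "
from h import *
s=status.state();print(s['eef_pos'],s['force'],s['wrist_torque'],totool(well(0,0,45)))"
```

```text
[547.44552923 101.58032137  76.41937571] [ 0.2534059   0.65113843 -1.11747118] [-0.08041027  0.04960018 -0.01608213] [-6.46944266  0.77227944 31.42090727]
```

Nose is in freely. Next I lower the lugs into the slots.

>>> {"method": "servo_tool", "body": {
  "commands": [
    [[0,0,0.3],[0,0,0],0],
    [[0,0,0.6],[0,0,0],0],
    [[0,0,0.9],[0,0,0],0],
    [[0,0,1.1],[0,0,0],0],
    [[0,0,1.1],[0,0,0],0]
  ]
}}

```text
time_s: 8.35
eef_pos: [547.3, 101.5, 65.2]
eef_rot: [-0.215, 0.977, -0.0, -0.0]
force: [-0.1, -0.3, 2.9]
opening: 0.149
grip_force: 82.0
```

>>> {"method": "servo_tool", "body": {
  "commands": [
    [[0,0,0.3],[0,0,0],0],
    [[0,0,0.6],[0,0,0],0],
    [[0,0,0.9],[0,0,0],0],
    [[0,0,1.1],[0,0,0],0],
    [[0,0,1.1],[0,0,0],0],
    [[0,0,1.1],[0,0,0],0]
  ]
}}

```text
time_s: 8.85
eef_pos: [547.4, 101.5, 54.4]
eef_rot: [-0.215, 0.977, -0.0, 0.0]
force: [-2.3, -1.1, 6.5]
opening: 0.152
grip_force: 82.7
```

>>> {"method": "servo_tool", "body": {
  "commands": [
    [[0,0,0.1],[0,0,0],0],
    [[0,0,0.2],[0,0,0],0],
    [[0,0,0.3],[0,0,0],0],
    [[0,0,0.3],[0,0,0],0]
  ]
}}

```text
time_s: 9.18
eef_pos: [547.3, 101.4, 53.6]
eef_rot: [-0.215, 0.977, -0.0, 0.0]
force: [-5.9, -1.7, 24.1]
opening: 0.148
grip_force: 85.7
```

>>> {"method": "servo_tool", "body": {
  "commands": [
    [[0.03,0,-0.15],[0,0,0],0],
    [[0.03,0.07,-0.15],[0,0,0.1],0],
    [[0.02,0.13,-0.15],[0,0,0.2],0],
    [[0.01,0.2,-0.15],[0,0,0.3],0],
    [[-0.01,0.26,-0.15],[0,0,0.4],0],
    [[-0.03,0.32,-0.15],[0,0,0.5],0],
    [[-0.06,0.38,-0.15],[0,0,0.6],0],
    [[-0.1,0.43,-0.15],[0,0,0.7],0],
    [[-0.14,0.48,-0.15],[0,0,0.8],0],
    [[-0.14,0.48,-0.15],[0,0,0.8],0]
  ]
}}

```text
time_s: 10.02
eef_pos: [548.7, 107.6, 53.8]
eef_rot: [0.184, 0.983, 0.001, 0.002]
force: [0.5, 1.1, 7.7]
opening: 0.147
grip_force: 83.2
```

```bash
python3 -c "
from h import *
s=status.state();print(s['eef_pos'],s['force'],s['wrist_torque'],plan(well(0,0,45),YAW),s['opening'])"
```

```text
[548.67608048 107.60932831  53.78926451] [0.52221066 1.14117852 7.65312191] [ 0.20463571 -0.06173524 -0.04766042] (array([-0.49, -0.09,  0.88]), array([0.004, 0.003, 0.769])) 0.14704518303308667
```

>>> {"method": "servo_tool", "body": {
  "commands": [
    [[0,0.06,0.05],[0,0,0.1],0],
    [[-0.01,0.12,0.05],[0,0,0.2],0],
    [[-0.03,0.18,0.05],[0,0,0.3],0],
    [[-0.05,0.23,0.05],[0,0,0.4],0],
    [[-0.07,0.29,0.05],[0,0,0.5],0],
    [[-0.1,0.34,0.05],[0,0,0.6],0],
    [[-0.14,0.39,0.05],[0,0,0.7],0],
    [[-0.17,0.42,0.05],[0,0,0.77],0],
    [[-0.17,0.42,0.05],[0,0,0.77],0],
    [[-0.17,0.42,0.05],[0,0,0.77],0]
  ]
}}

```text
time_s: 10.85
eef_pos: [553.5, 110.7, 53.8]
eef_rot: [0.538, 0.843, 0.002, 0.003]
force: [1.3, 1.8, 9.8]
opening: 0.147
grip_force: 83.3
```

```bash
python3 -c "
from h import *
s=status.state();print(s['eef_pos'],s['force'],s['wrist_torque'],plan(well(0,0,45),YAW),s['opening'])"
```

```text
[553.51045287 110.65165049  53.79134821] [1.34542488 1.80189155 9.78288758] [ 0.10062949 -0.44087542  0.0091073 ] (array([-0.49, -0.29,  0.88]), array([0.007, 0.002, 0.001])) 0.14694924939015916
```

>>> {"method": "servo_tool", "body": {
  "commands": [
    [[0,0.03,0.05],[0,0,0.05],0],
    [[-0.01,0.06,0.1],[0,0,0.1],0],
    [[-0.01,0.06,0.1],[0,0,0.1],0],
    [[-0.01,0.06,0.1],[0,0,0.1],0]
  ]
}}

```text
time_s: 11.18
eef_pos: [554.4, 110.8, 53.7]
eef_rot: [0.579, 0.815, 0.003, 0.003]
force: [-0.2, 1.2, 15.7]
opening: 0.151
grip_force: 84.4
```

```bash
python3 -c "
from h import *
s=status.state();print(s['eef_pos'],s['force'],s['wrist_torque'],plan(well(0,0,45),YAW),s['opening'])"
```

```text
[554.40942384 110.79014966  53.69554376] [-0.23544348  1.18559553 15.70628241] [-0.04740873 -0.1059481   0.11795337] (array([-0.5 , -0.33,  0.87]), array([ 0.008,  0.002, -0.097])) 0.15073082169902524
```

>>> {"method": "servo_tool", "body": {
  "commands": [
    [[0,0.03,0],[0,0,0.05],0],
    [[-0.01,0.06,0],[0,0,0.1],0],
    [[-0.01,0.06,0],[0,0,0.1],0],
    [[-0.01,0.06,0],[0,0,0.1],0]
  ]
}}

```text
time_s: 11.52
eef_pos: [553.6, 110.8, 53.7]
eef_rot: [0.619, 0.785, 0.002, 0.002]
force: [-1.4, 1.9, 19.4]
opening: 0.144
grip_force: 84.8
```

```bash
python3 -c "
from h import *
s=status.state();print(s['eef_pos'],s['force'],s['wrist_torque'],plan(well(0,0,45),YAW),s['opening'])"
```

```text
[553.62825639 110.84071993  53.70137018] [-1.41784102  1.92072534 19.38118843] [-0.1408082   0.33312399  0.19765854] (array([-0.55, -0.2 ,  0.87]), array([ 0.006,  0.   , -0.197])) 0.143906347423233
```

>>> {"method": "servo_tool", "body": {
  "commands": [
    [[0,0.03,0],[0,0,0.05],0],
    [[0,0.03,0],[0,0,0.08],0],
    [[0,0.03,0],[0,0,0.08],0],
    [[0,0.03,0],[0,0,0.08],0]
  ]
}}

```text
time_s: 11.85
eef_pos: [553.3, 110.9, 53.7]
eef_rot: [0.649, 0.761, 0.002, 0.001]
force: [-2.3, 1.6, 20.6]
opening: 0.143
grip_force: 85.2
```

```bash
python3 - <<'E'
from h import *
s=status.state();print(s['eef_pos'],s['force'],s['wrist_torque'],plan(well(0,0,45),YAW),s['opening'])
k=cam('wrist')
g=k['img'].astype(int);red=g[...,0]-g[...,1]>35
for v in (284,300,320,340): q=np.flatnonzero(red[v,240:330])+240;print(v,q.min(),q.max())
E
```

```text
[553.31981998 110.88787302  53.68971194] [-2.29903523  1.57225633 20.57769894] [-0.20309177  0.56998513  0.70718555] (array([-0.58, -0.13,  0.87]), array([ 0.004,  0.   , -0.274])) 0.14336925878846646
284 266 298
300 268 297
320 268 297
340 267 298
```

```bash
python3 -c "
from h import *
print(order.close_job())"
```

```text
the job is handed in; nothing more can be done
None
```

I slid the bolt to its end stop in the keeper. The winged cap is in the mouth, turned clockwise to its stop and still gripped and pressed home at about 20 N; the job is handed in with no verdict returned. The spacer may have shifted a few millimetres when I gripped the cap.

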